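# Roll the seal bar flat in its channel

## Task

Take the hand roller from its stand and roll the six-section seal bar on the sealing bed flush into its channel: set the wheel down on the section next to the anchor lug with the thumb screw and roll to the other end in one pass without lifting the wheel, pressing firmly (about 15 N) all the way but never with more than 25 N, because the channel is brittle. Touch the bed with nothing but the roller and do not shift the things standing around it; then put the roller back in its stand, let go, and leave the whole bar flush.

Things in the scene. Friction and masses are not known exactly. Their poses are not given: they have to be found in the camera images.
- bed: Sealing bed, fixed: aluminium base plate 60 x 220 x 12 mm, origin at the centre of its underside, y along it, z up. Over it on jack screws a channel 44 mm wide, 172 mm long (y), holding a seal bar of six stiff grey sections in a row, each 21.5 mm wide (x) and 27.5 mm long (y), centred at x = 0, y = +70, +42, +14, -14, -42, -70 mm (sec_1 to sec_6).
- first (a point): Point in the bed's frame at x = 0, y = +70 mm, z = 40 mm: plan centre of sec_1. NOT the real surface: the channel's height and slope are not measured. Its rail tops lie 40 to 50 mm above the worktop at the middle (y = 0) and slope along y by up to 0.04 rad either way, so find and follow the surface by force.
- last (a point): The same for sec_6, y = -70 mm. Raised sections stand up to 5 mm above the rail tops, flush they are level with them. A section yields to about 8 N, stays where it was pushed and stops hard when flush; 12 to 18 N of steady pressure seats it safely. A raised next section also pushes back along the roll with some newtons.
- lug (a point): Top of the brass thumb screw on the dark anchor lug, in the bed's frame at y = +102 mm, 37 mm above the worktop; the lug is 26 (x) x 12 (y) mm. It marks the end where rolling starts.
- roller: Hand roller, loose, about 0.27 kg (varies), upright in its stand. Origin at the lowest point of its wheel, z up through the handle. Black wheel 40 mm in diameter, 16 mm wide, free on an axle along x: it rolls along y. Over it a steel fork (33 mm in x, 22 mm in y, down to z = 12 mm), then a flat black collar 66 (x) x 62 (y) mm at z = 54 to 60 mm, then the grip.
- grip (a point): Point on the roller's axis 83 mm above its origin, in the middle of the upright black grip, 30 (x) x 24 (y) mm, from z = 60 to 108 mm. Take it from above, fingers closing along the roller's y, fingertips just above the collar (z = 60 mm).
- stand: Roller stand, fixed: white foot 86 x 86 x 4 mm and a pocket, inside 44 (x) x 50 (y) mm, outside 60 x 66 mm, rim 60 mm above the worktop. Origin at the centre of the underside. The roller hangs in it upright by its collar on the rim, its origin then at x = y = 0, 6 mm above the worktop, its axle along the stand's x, either way round; 5 mm play each side.
- sec_1 (a joint): How far seal bar section 1 (next to the anchor lug) is pushed down: 0 = stands 5 mm proud, 0.005 m = flush.
- sec_2 (a joint): How far seal bar section 2 is pushed down: 0 = stands 5 mm proud, 0.005 m = flush.
- sec_3 (a joint): How far seal bar section 3 is pushed down: 0 = stands 5 mm proud, 0.005 m = flush.
- sec_4 (a joint): How far seal bar section 4 is pushed down: 0 = stands 5 mm proud, 0.005 m = flush.
- sec_5 (a joint): How far seal bar section 5 is pushed down: 0 = stands 5 mm proud, 0.005 m = flush.
- sec_6 (a joint): How far seal bar section 6 (the far end) is pushed down: 0 = stands 5 mm proud, 0.005 m = flush.
- beaker: Bystander: small glass beaker, 41 x 37 mm, 40 mm high, loose, beside the bed; origin at the centre of its underside.
- stopper: Bystander: brown stopper, 32 mm in diameter, 25 mm high, loose, beside the bed; origin at the centre of its underside.
- petri: Bystander: clear petri dish, 58 mm in diameter, 15 mm high, loose, beside the stand; origin at the centre of its underside.

How it is judged:
On the way, in this order (a step that is already met when the one before it is completed fails the run):
1. the roller is lifted clear of its stand (z of roller in the frame of stand above 0.065 m), for 0.1 s.
2. the roller, upright, has seated the section next to the anchor lug and presses there firmly (over 10 N), the sections from the middle on still proud (value of joint sec_1 above 0.0035 m and value of joint each of sec_3, sec_4, sec_5, sec_6 below 0.0025 m and y of roller in the frame of bed above 0.045 m and contact force between roller and bed above 10 N and angle between roller's own z axis and vertical below 0.35 rad), for 0.1 s.
3. the roller, upright and pressing firmly (over 10 N), has seated the first three sections, the last two still proud (value of joint each of sec_1, sec_2, sec_3 above 0.0035 m and value of joint each of sec_5, sec_6 below 0.0025 m and contact force between roller and bed above 10 N and angle between roller's own z axis and vertical below 0.35 rad), for 0.1 s.
4. all six sections are seated, the roller, upright, pressing firmly (over 10 N) on the last one (value of joint each of sec_1, sec_2, sec_3, sec_4, sec_5, sec_6 above 0.0035 m and y of roller in the frame of bed below -0.045 m and contact force between roller and bed above 10 N and angle between roller's own z axis and vertical below 0.35 rad), for 0.1 s.
At the end, for the whole second after the job is handed in: All six sections are pushed down at least 3.5 mm of their 5 mm (flush to within 1.5 mm), and the roller is at rest, released, upright (within 0.08 rad) in its stand: its origin within 10 mm of the stand's centre in plan and no more than 10 mm above the stand's underside (value of joint each of sec_1, sec_2, sec_3, sec_4, sec_5, sec_6 above 0.0035 m and horizontal distance between roller and stand below 0.01 m and z of roller in the frame of stand below 0.01 m and angle between roller's own z axis and vertical below 0.08 rad and linear speed of roller below 0.02 m/s); the robot touches nothing.
It fails at once if the roller presses on the sealing bed with more than 30 N (contact force between roller and bed above 30 N).
It fails at once if the robot itself touches the sealing bed (contact force between any of the fingers, the arm and bed above 1 N).
It fails at once if the wheel is lifted off before the pass is finished (first section seated, a later one not, roller's lowest point over 70 mm above the worktop) (value of joint sec_1 above 0.0035 m and value of joint any of sec_2, sec_3, sec_4, sec_5, sec_6 below 0.0035 m and z of roller in the frame of bed above 0.07 m).
It fails at once if a bystander is shifted by more than 15 mm (distance of any of beaker, stopper, petri from where it was at the start of the episode above 0.015 m).
It also fails if it takes over 69 s, if anything falls off the work surface, if the arm or the gripper's body presses on something with over 40 N, if the wrist force passes 120 N, or if a joint passes its speed limit or range.

## Robot

A 7-joint arm with a two-finger parallel gripper is mounted at the origin on a cart in front of the work surface, level with it; the furniture and walls round the work are solid. World frame = base frame: x ahead of the robot, y to its left, z up, the work surface at z = 0. Lengths are in m, angles in rad, forces in N, time in s.
With the tool pointing down it reaches from about 0.4 to 0.9 m from the base axis. Payload 5.5 kg.
Tool frame: the origin (TCP) lies midway between the tips of the shut fingers; the grasp point (between the pads) lies 19 mm behind it (env.hold_point_z is the distance from the TCP to the grasp point, in m); z points along the fingers, y is the line along which they close (so a half turn about z gives the same grasp; the last joint's range is limited). The gripper opens to 92 mm and grips with 3 to 60 N. Pads are 19 mm wide; open, the fingers measure 130 mm over their backs; the gripper's body (75 mm by 190 mm) begins 47 mm behind the grasp point.
Start: joints at [1.525, 0.501, -0.427, 1.55, 0.221, 1.138, -0.21], TCP at [0.198, -0.619, 0.227] pointing down, gripper open.
Joint ranges: [-2.88, 2.88], [-0.31, 2.03], [-1.54, 1.56], [0.2, 2.42], [-1.41, 4.55], [0.19, 2.02], [-2.57, 2.57]. Speed limits (rad/s): [2.57, 2.57, 3.14, 3.14, 3.14, 3.14, 3.14].

## Interface

Orientations are given as a unit quaternion [w, x, y, z].
In Python, from workcell import env gives the robot as it stands.
- The arm moves only by the tool step_arm, never from a script. Its argument "series" is a list of rows, each a list of 3 entries, a list of its own where there are three numbers: the shift along the tool's x, y, z in m, then the turn, a rotation vector about the tool's x, y, z in rad, then the closure, from 0 (fully open) to 1 (shut). In form: [[[tx, ty, tz], [ax, ay, az], claw], ...]. A call has 1 to 10 rows; each row shifts and turns the commanded pose from where the row before left it, along the tool's axes as they then stand; what a row does not reach is not made up. A row lasts 1/8 s, in which the tool goes at most 62.5 mm and 10.7 degrees, less where a joint would pass 70% of its speed; a pose out of reach is approached as far as the arm can. A call with a gripper value outside its range is refused whole. The fingers move at their own pace and stop on an object; the grip force is fixed at half the most. Time passes only in rows, so rows that do not move let the fingers close. It gives the time, the measured TCP pose, the force, the opening and the grip force at its end, in the units of the state.
- env.observe(): the state, without advancing time (a new reading comes with each control period).
- env.snapshot(name): name is "scene" or "top" or "wrist"; returns a dict with "img" (420x560x3 uint8, blue, green, red), "depth" (420x560 float32, m along the optical axis (not along the pixel's ray), 0 where there is no reading), "fx", "fy", "cx", "cy" (pixels), "rvec" (rotation vector, rad) and "tvec" (3), from world to camera coordinates, as OpenCV has them; the wrist camera has in their place "tool_from_camera" (4x4, takes a point from camera to tool coordinates, whose origin is the TCP and whose axes are the flange's). Camera axes: x right, y down, z forward; pixel columns grow to the right and rows downward; lengths in m; the calibration is good to about 2 mm. A picture is of the moment at which its call begins: read the wrist's pose just before it.
- env.job_done(): hands the job in; it is judged then, once.
The state is a dict: "clock": time; "qpos": joint angles; "qvel": joint speeds; "effort": joint torques, N m; "position": TCP position; "tool_rot": TCP orientation; "wrist_force": force on the tool from outside, world axes, zero at the start; "ft_torque": the same for the moment, N m; "finger_gap": finger opening in m; "grasp_force": force on a finger pad.
Only numpy, scipy, OpenCV 4.12 (cv2) and the standard library are available. Lean on these libraries where they do the work, as an engineer would, in place of code of your own. Each camera call takes 0.05 s, during which the arm holds its last target. There are 200 camera calls.

## Working session

There is one attempt and no reset: what is moved stays moved. The work goes in short steps, Python scripts to look and compute and a tool call to move; the robot and the scene stay as the last step left them, time stands still between calls to the robot, and variables do not carry over. Pictures are saved under pics/ and viewed, at most 10 in all, crops included, and the job is handed in when it is done.

Besides the shell and the picture viewer there is one more tool, called after ">>>" as a command line: name --argument value ..., lists and objects as JSON in quotes. step_arm: Moves the arm, as the interface text tells. Its arguments: {"type":"object","properties":{"series":{"type":"array"}},"required":["series"]}

```bash
ls; mkdir -p pics
python3 - <<'E'
from workcell import env
import cv2,numpy as np
s=env.observe();print(s, env.hold_point_z)
for n in("scene","top"):
    d=env.snapshot(n);cv2.imwrite(f"pics/{n}0.png",d["img"]);np.savez(f"{n}0.npz",**d)
    print(n,d["fx"],d["cx"],d["cy"],d["rvec"],d["tvec"])
E
```

```text
pics
{'clock': 0.0, 'qpos': array([ 1.5252222 ,  0.50186904, -0.42676126,  1.55146043,  0.22081725,
        1.13829676, -0.21027307]), 'qvel': array([ 0.0008768 , -0.00020069,  0.00096406, -0.00235164, -0.00125102,
       -0.00040602,  0.00262487]), 'effort': array([ 2.02269607e-04, -5.66585040e+01, -5.81632733e+00, -2.79109293e+01,
       -6.87511289e-02,  3.07804823e-02,  1.48401377e-04]), 'position': array([ 0.19724954, -0.61860434,  0.22565809]), 'tool_rot': array([-9.79018014e-04,  9.88100502e-01,  1.53806446e-01, -1.31152338e-04]), 'wrist_force': array([-0.01245343,  0.77881916, -0.21612204]), 'ft_torque': array([-0.01925178,  0.00229321,  0.0094587 ]), 'grasp_force': 0.0, 'finger_gap': 0.09187607894810373} 0.0188
scene 437.5493503413216 282.9099619282014 211.0019310479645 [ 1.13492146 -2.39013082  0.95542946] [0.23315265 0.41260971 0.64306452]
top 530.6366456163986 277.0814813983589 203.94758683458727 [ 2.17300396 -2.13318238  0.14998661] [-0.15457242  0.50321355  1.12171374]
```

View pics/top0.png

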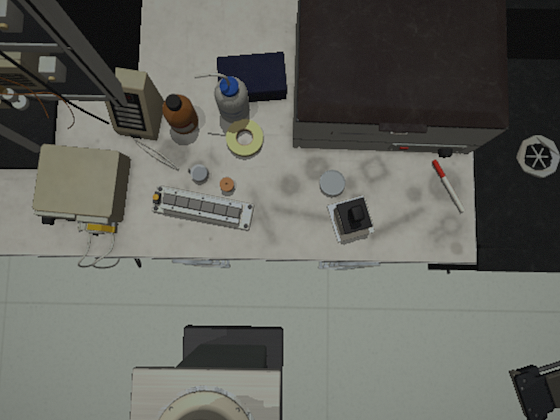

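View pics/scene0.png

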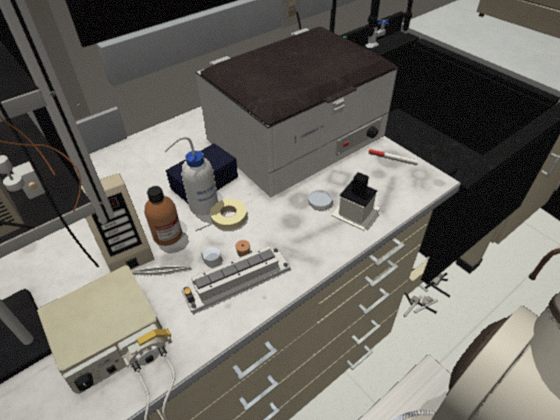

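Top view: the bed is at about (203,208) with its lug at the left end (157,198). The stand and roller are at (352,217), the petri dish at (332,182), the beaker at (200,174) and the stopper at (227,185).

```bash
cat > h.py <<'E'
import numpy as np,cv2
from scipy.spatial.transform import Rotation as R
def cloud(d,T=None):
    "world points HxWx3; T = tool pose 4x4 for wrist camera"
    v,u=np.mgrid[:420,:560];z=d["depth"]
    P=np.stack([(u-d["cx"])/d["fx"]*z,(v-d["cy"])/d["fy"]*z,z],-1)
    if T is None:
        M=cv2.Rodrigues(np.array(d["rvec"],float))[0];return (P-np.array(d["tvec"]).ravel())@M
    M=T@d["tool_from_camera"];return P@M[:3,:3].T+M[:3,3]
def toolT(s):
    q=s["tool_rot"];T=np.eye(4);T[:3,:3]=R.from_quat([q[1],q[2],q[3],q[0]]).as_matrix();T[:3,3]=s["position"];return T
def rect(P,m):
    p=P[m][:,:2].astype(np.float32);(c,s,a)=cv2.minAreaRect(p*1000)
    return np.round(np.array(c)),np.round(s),round(a,1),len(p)
E
python3 - <<'E'
from h import *
d=np.load("top0.npz");P=cloud(d);Z=P[...,2];v,u=np.mgrid[:420,:560]
print("table",np.median(Z[225:240,270:310]))
box=lambda a,b,c,e:(u>a)&(u<b)&(v>c)&(v<e)&(d["depth"]>0)
st=box(320,385,190,250)
for lo,hi in((.1,.14),(.05,.075),(.002,.012)):print("stand",lo,rect(P,st&(Z>lo)&(Z<hi)))
b=box(145,262,180,235)
for lo,hi in((.006,.02),(.032,.06)):print("bed",lo,rect(P,b&(Z>lo)&(Z<hi)),np.median(Z[b&(Z>lo)&(Z<hi)]))
for n,(a,e) in dict(lug=(157,198),bk=(200,174),stop=(227,185),petri=(332,182)).items():print(n,P[e,a].round(3))
im=d["img"][160:260,140:400];cv2.imwrite("pics/t1.png",cv2.resize(im,None,fx=3,fy=3,interpolation=cv2.INTER_CUBIC))
E
```

```text
table 0.00018807190171036352
stand 0.1 (array([ 482., -309.]), array([30., 24.]), 17.9, 182)
stand 0.05 (array([ 482., -310.]), array([66., 66.]), 16.9, 748)
stand 0.002 (array([ 478., -315.]), array([130., 143.]), 1.0, 847)
bed 0.006 (array([500.,  19.]), array([261., 117.]), 89.5, 987) 0.012442219843216536
bed 0.032 (array([520.,  26.]), array([193.,  83.]), 80.2, 1628) 0.04287860084900702
lug [0.514 0.116 0.037]
bk [0.571 0.027 0.024]
stop [ 0.547 -0.034  0.025]
petri [ 0.561 -0.267  0.009]
```

View pics/t1.png

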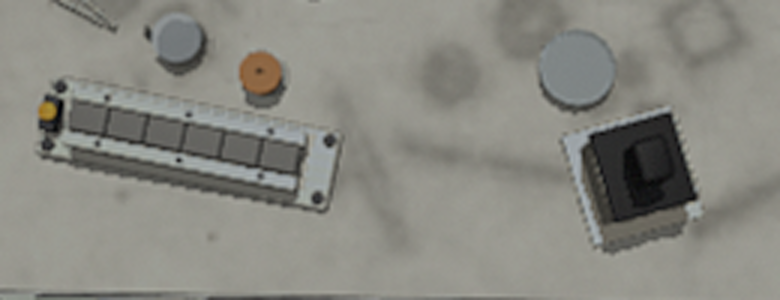

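Close-up of the top view: the lug and yellow screw are at the bed's left end, the stopper and beaker sit on its far side, and the roller's grip is turned about 18° in the stand.

Run:
```python
from h import *
d=np.load("top0.npz");P=cloud(d);Z=P[...,2];v,u=np.mgrid[:420,:560]
m=((u>145)&(u<262)&(v>180)&(v<235)&(Z>.036)&(Z<.06)).astype(np.uint8)
n,l,s,c=cv2.connectedComponentsWithStats(m)
k=1+np.argmax(s[1:,4]);m=l==k
print(s[k]);r=rect(P,m);print(r)
# grey dark sections
g=d["img"].mean(2)
m2=m&(g<130)
print("sec",rect(P,m2))
p=P[m2];c0=p.mean(0);w,V=np.linalg.eigh(np.cov(p[:,:2].T));a=V[:,1]*np.sign(V[1,1]);print(c0,np.degrees(np.arctan2(a[1],a[0])))
t=(P[...,:2]-c0[:2])@a; x=(P[...,:2]-c0[:2])@np.array([a[1],-a[0]])
for y in range(-98,112,14):
    b=(abs(t-y/1e3)<.005)&m
    print(y,[(round(float(np.median(Z[b&(abs(x-xx)<.003)]))*1e3,1) if (b&(abs(x-xx)<.003)).any() else None) for xx in(-.018,-.006,0,.006,.018)])
y=((d["img"][...,2]>180)&(d["img"][...,0]<110)&(u<170)&(u>145)&(v>185)&(v<215));print("screw",P[y].mean(0),y.sum())
```

```text
[ 161  188   81   35 1529]
(array([500.,  19.]), array([171.,  44.]), 80.0, 1529)
sec (array([498.,  19.]), array([171.,  41.]), 79.6, 910)
[0.49852394 0.01957058 0.04461846] 79.74053258246862
-98 [None, None, None, None, None]
-84 [38.5, 43.6, 43.5, 43.1, 38.9]
-70 [39.2, 44.3, 44.2, 44.3, 39.2]
-56 [38.7, 43.4, 44.2, 43.6, 39.6]
-42 [39.9, 45.2, 43.3, 43.7, 39.2]
-28 [39.4, 43.5, 43.8, 44.6, 40.6]
-14 [40.6, 46.2, 45.2, 45.0, 40.1]
0 [40.5, 45.2, 44.0, 45.4, 40.1]
14 [41.2, 45.3, 47.4, 44.4, 43.4]
28 [42.1, 45.7, 46.6, 47.3, 41.2]
42 [42.9, 48.0, 46.9, 46.9, 42.7]
56 [42.7, 47.0, 46.3, 47.0, 42.8]
70 [43.6, 46.8, 47.1, 47.5, 41.9]
84 [43.4, 49.3, 47.5, 48.5, 42.7]
98 [None, None, None, None, None]
screw [nan nan nan] 0<stdin>:16: RuntimeWarning: Mean of empty slice.
  ret = um.true_divide(
```

>>> step_arm --series '[[[0.037,-0.021,0],[0,0,0],0],[[0.037,-0.021,0],[0,0,0],0],[[0.037,-0.021,0],[0,0,0],0],[[0.037,-0.021,0],[0,0,0],0],[[0.037,-0.021,0],[0,0,0],0],[[0.037,-0.021,0],[0,0,0],0],[[0.037,-0.021,0],[0,0,0],0],[[0.037,-0.021,0],[0,0,0],0],[[0.037,-0.021,0],[0,0,0],0],[[0.033,-0.02,0],[0,0,0],0]]'

```text
clock: 1.35
position: [0.4834, -0.3074, 0.2264]
tool_rot: [-0.0, 0.988, 0.154, -0.0]
wrist_force: [-0.2, -1.0, 0.4]
finger_gap: 0.0922
grasp_force: 0.0
```

>>> step_arm --series '[[[0,0,0],[0,0,0],0],[[0,0,0],[0,0,0],0]]'

```text
clock: 1.6
position: [0.4821, -0.3093, 0.2263]
tool_rot: [-0.0, 0.988, 0.154, -0.001]
wrist_force: [-0.5, 0.4, -0.8]
finger_gap: 0.0917
grasp_force: 0.0
```

Run:
```python
from h import *
from workcell import env
s=env.observe();d=env.snapshot("wrist");P=cloud(d,toolT(s));Z=P[...,2]
near=np.hypot(P[...,0]-.482,P[...,1]+.309)<.06
for lo,hi in((.1,.13),(.055,.075)):
    m=near&(Z>lo)&(Z<hi)
    if m.any():print(lo,rect(P,m),np.median(Z[m]))
```

```text
0.1 (array([ 481., -309.]), array([29., 24.]), 17.7, 1077) 0.11335143022576227
0.055 (array([ 481., -310.]), array([66., 66.]), 17.0, 3371) 0.06567786206520987
```

>>> step_arm --series '[[[0,0,0.04],[0,0,0],0],[[0,0,0.04],[0,0,0],0],[[0,0,0.04],[0,0,0],0],[[0,0,0.025],[0,0,0],0],[[0,0,0.011],[0,0,0],0],[[0,0,0],[0,0,0],0],[[0,0,0],[0,0,0],1],[[0,0,0],[0,0,0],1],[[0,0,0],[0,0,0],1],[[0,0,0],[0,0,0],1]]'

```text
clock: 2.9
position: [0.4829, -0.309, 0.0711]
tool_rot: [0.0, 0.988, 0.154, 0.0]
wrist_force: [-0.4, 0.2, 1.0]
finger_gap: 0.0564
grasp_force: 0.0
```

>>> step_arm --series '[[[0,0,0],[0,0,0],1],[[0,0,0],[0,0,0],1],[[0,0,0],[0,0,0],1]]'

```text
clock: 3.28
position: [0.4827, -0.3088, 0.0707]
tool_rot: [-0.0, 0.988, 0.154, 0.0]
wrist_force: [0.0, 0.2, -0.0]
finger_gap: 0.0262
grasp_force: 0.0
```

>>> step_arm --series '[[[0,0,0],[0,0,0],1],[[0,0,0],[0,0,0],1],[[0,0,0],[0,0,0],1]]'

```text
clock: 3.65
position: [0.4828, -0.3089, 0.0707]
tool_rot: [0.0, 0.988, 0.154, 0.0]
wrist_force: [0.3, -0.1, -0.8]
finger_gap: 0.024
grasp_force: 29.9
```

>>> step_arm --series '[[[0,0,-0.01],[0,0,0],1],[[0,0,-0.02],[0,0,0],1],[[0,0,-0.025],[0,0,0],1],[[0,0,-0.025],[0,0,0],1],[[0,0,-0.02],[0,0,0],1],[[0,0,0],[0,0,0],1],[[0,0,0],[0,0,0],1]]'

```text
clock: 4.53
position: [0.4821, -0.3088, 0.1702]
tool_rot: [-0.0, 0.988, 0.154, -0.0]
wrist_force: [0.3, -0.4, -2.8]
finger_gap: 0.0238
grasp_force: 29.9
```

>>> step_arm --series '[[[0.008,-0.0195,0],[0,0,0],1],[[0.015,-0.0375,0],[0,0,0],1],[[0.0165,-0.041,0],[0,0,0],1],[[0.0165,-0.041,0],[0,0,0],1],[[0.0165,-0.041,0],[0,0,0],1],[[0.0165,-0.041,0],[0,0,0],1],[[0.0165,-0.041,0],[0,0,0],1],[[0.0165,-0.041,0],[0,0,0],1],[[0.0165,-0.041,0],[0,0,0],1],[[0.0095,-0.0255,0],[0,0,0],1]]'

```text
clock: 5.78
position: [0.5097, 0.0926, 0.1702]
tool_rot: [-0.001, 0.988, 0.156, -0.001]
wrist_force: [0.5, -0.7, -2.4]
finger_gap: 0.0241
grasp_force: 29.9
```

>>> step_arm --series '[[[0,0,0],[0,0,0.1],1],[[0,0,0],[0,0,0.13],1],[[0,0,0],[0,0,0.13],1],[[0,0,0],[0,0,0.12],1],[[0,0,0],[0,0,0],1],[[0,0,0],[0,0,0],1]]'

```text
clock: 6.52
position: [0.5106, 0.0889, 0.1703]
tool_rot: [-0.0, 0.996, -0.084, -0.0]
wrist_force: [-0.2, -0.2, -1.8]
finger_gap: 0.0235
grasp_force: 29.9
```

Run:
```python
from h import *
from workcell import env
s=env.observe();T=toolT(s);print(T.round(4),s["wrist_force"],s["ft_torque"])
d=env.snapshot("wrist");cv2.imwrite("pics/w1.png",d["img"]);P=cloud(d,T);Z=P[...,2];np.savez("w1.npz",P=P,**d)
c=np.array([.5,.019]);a=np.radians(80);ay=np.array([np.cos(a),np.sin(a)]);ax=np.array([ay[1],-ay[0]])
q=P[...,:2]-c;t=q@ay;x=q@ax
for y in range(-84,90,14):
    b=(abs(t-y/1e3)<.006)
    print(y,[(round(float(np.median(Z[b&(abs(x-xx)<.003)]))*1e3,1),int((b&(abs(x-xx)<.003)).sum())) for xx in(-.018,0,.018)])
m=(Z>.036)&(Z<.055)&(abs(t)<.1)&(abs(x)<.04);print(rect(P,m))
d=env.snapshot("top");P=cloud(d);Z=P[...,2]
m=(Z>.06)&(Z<.107)&(np.hypot(P[...,0]-.512,P[...,1]-.088)<.05)
cv2.imwrite("pics/top2.png",cv2.resize(d["img"][150:270,130:290],None,fx=4,fy=4))
```

```text
[[ 9.860e-01 -1.669e-01 -1.000e-03  5.106e-01]
 [-1.669e-01 -9.860e-01  1.000e-04  8.890e-02]
 [-1.000e-03  0.000e+00 -1.000e+00  1.703e-01]
 [ 0.000e+00  0.000e+00  0.000e+00  1.000e+00]] [-0.21317319 -0.15707468 -1.80181779] [-0.00549837  0.03969806  0.05034168]
-84 [(37.9, 59), (42.9, 42), (33.5, 123)]
-70 [(38.2, 86), (43.3, 96), (35.8, 181)]
-56 [(38.8, 92), (43.2, 99), (34.9, 185)]
-42 [(39.1, 89), (43.6, 99), (36.5, 181)]
-28 [(39.5, 87), (44.0, 97), (36.6, 181)]
-14 [(40.0, 94), (239.5, 378), (38.6, 195)]
0 [(40.4, 93), (44.7, 91), (38.3, 187)]
14 [(40.6, 61), (45.0, 99), (39.0, 179)]
28 [(nan, 0), (45.2, 93), (260.4, 750)]
42 [(nan, 0), (46.3, 153), (260.4, 1645)]
56 [(212.1, 26), (226.0, 207), (260.2, 1627)]
70 [(213.1, 152), (46.7, 94), (262.0, 1103)]
84 [(212.0, 63), (228.5, 191), (259.7, 1496)]
(array([500.,  26.]), array([187.,  44.]), 79.7, 8750)
  return _methods._mean(a, axis=axis, dtype=dtype,
  ret = ret.dtype.type(ret / rcount)
```

View pics/w1.png

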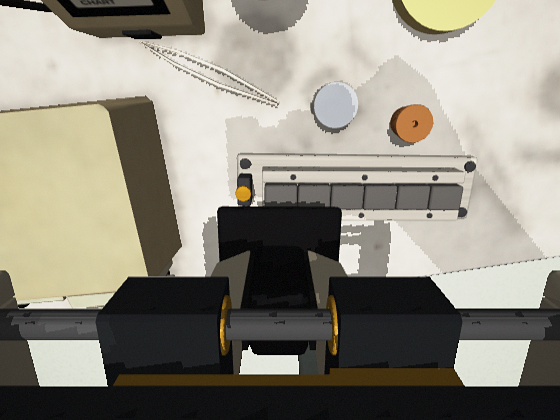

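>>> step_arm --series '[[[0,0,0.015],[0,0,0],1],[[0,0,0.018],[0,0,0],1],[[0,0,0.015],[0,0,0],1],[[0,0,0.006],[0,0,0],1],[[0,0,0.002],[0,0,0],1],[[0,0,0],[0,0,0],1],[[0,0,0],[0,0,0],1]]'

```text
clock: 7.5
position: [0.5119, 0.0882, 0.1152]
tool_rot: [-0.0, 0.996, -0.085, 0.001]
wrist_force: [-0.3, 0.9, -3.6]
finger_gap: 0.0239
grasp_force: 29.9
```

>>> step_arm --series '[[[0,0,0.001],[0,0,0],1],[[0,0,0.001],[0,0,0],1],[[0,0,0.001],[0,0,0],1],[[0,0,0],[0,0,0],1]]'

```text
clock: 8.0
position: [0.5113, 0.0881, 0.1116]
tool_rot: [0.0, 0.996, -0.085, -0.0]
wrist_force: [0.1, 0.1, -2.5]
finger_gap: 0.0241
grasp_force: 29.9
```

>>> step_arm --series '[[[0,0,0.001],[0,0,0],1],[[0,0,0.001],[0,0,0],1],[[0,0,0],[0,0,0],1]]'

```text
clock: 8.38
position: [0.5116, 0.0884, 0.1103]
tool_rot: [-0.0, 0.996, -0.085, 0.0]
wrist_force: [-1.3, 0.5, 5.0]
finger_gap: 0.024
grasp_force: 29.9
```

>>> step_arm --series '[[[0,0,0.001],[0,0,0],1],[[0,0,0.001],[0,0,0],1],[[0,0,0],[0,0,0],1]]'

```text
clock: 8.75
position: [0.5117, 0.0884, 0.1081]
tool_rot: [-0.0, 0.996, -0.085, 0.0]
wrist_force: [-1.9, -0.9, 4.0]
finger_gap: 0.0245
grasp_force: 29.9
```

>>> step_arm --series '[[[0,0,0.001],[0,0,0],1],[[0,0,0],[0,0,0],1],[[0,0,0],[0,0,0],1]]'

```text
clock: 9.12
position: [0.5117, 0.0883, 0.107]
tool_rot: [-0.0, 0.996, -0.085, 0.0]
wrist_force: [-2.1, 0.9, 5.0]
finger_gap: 0.0236
grasp_force: 29.9
```

>>> step_arm --series '[[[0,0,0.0005],[0,0,0],1],[[0,0,0],[0,0,0],1]]'

```text
clock: 9.38
position: [0.5117, 0.0883, 0.1069]
tool_rot: [0.0, 0.996, -0.085, 0.0]
wrist_force: [-3.6, -0.0, 9.2]
finger_gap: 0.0236
grasp_force: 29.9
```

>>> step_arm --series '[[[0,0,0.0005],[0,0,0],1],[[0,0,0],[0,0,0],1]]'

```text
clock: 9.62
position: [0.5118, 0.0884, 0.1067]
tool_rot: [0.0, 0.996, -0.085, 0.0]
wrist_force: [-3.3, -0.1, 11.1]
finger_gap: 0.0239
grasp_force: 29.9
```

>>> step_arm --series '[[[0,0.002,0.0001],[0,0,0],1],[[0,0.003,0.0001],[0,0,0],1],[[0,0.003,0.0001],[0,0,0],1],[[0,0.003,0.0001],[0,0,0],1],[[0,0.003,0.0001],[0,0,0],1]]'

```text
clock: 10.25
position: [0.5099, 0.0768, 0.1065]
tool_rot: [-0.001, 0.996, -0.085, 0.001]
wrist_force: [-3.0, 2.8, 12.5]
finger_gap: 0.0242
grasp_force: 29.9
```

>>> step_arm --series '[[[0,0.003,0.0001],[0,0,0],1],[[0,0.003,0.0001],[0,0,0],1],[[0,0.003,0.0001],[0,0,0],1],[[0,0.003,0.0001],[0,0,0],1]]'

```text
clock: 10.75
position: [0.5076, 0.063, 0.106]
tool_rot: [-0.0, 0.996, -0.085, 0.001]
wrist_force: [-3.1, 1.2, 13.5]
finger_gap: 0.0241
grasp_force: 29.9
```

>>> step_arm --series '[[[0,0.004,0.0001],[0,0,0],1],[[0,0.004,0.0001],[0,0,0],1],[[0,0.004,0.0001],[0,0,0],1],[[0,0.004,0.0001],[0,0,0],1]]'

```text
clock: 11.25
position: [0.5052, 0.0492, 0.1057]
tool_rot: [-0.001, 0.996, -0.085, 0.001]
wrist_force: [-2.7, 2.3, 11.8]
finger_gap: 0.0241
grasp_force: 29.9
```

>>> step_arm --series '[[[0,0.004,0.0001],[0,0,0],1],[[0,0.004,0.0001],[0,0,0],1],[[0,0.004,0.0001],[0,0,0],1],[[0,0.004,0.0001],[0,0,0],1]]'

```text
clock: 11.75
position: [0.5022, 0.0313, 0.1051]
tool_rot: [-0.0, 0.996, -0.085, 0.001]
wrist_force: [-3.7, 0.7, 12.5]
finger_gap: 0.0238
grasp_force: 29.9
```

>>> step_arm --series '[[[0,0.004,0.0001],[0,0,0],1],[[0,0.004,0.0002],[0,0,0],1],[[0,0.004,0.0001],[0,0,0],1],[[0,0.004,0.0001],[0,0,0],1],[[0,0.004,0.0001],[0,0,0],1]]'

```text
clock: 12.38
position: [0.499, 0.0116, 0.1046]
tool_rot: [-0.0, 0.996, -0.085, 0.001]
wrist_force: [-3.1, -0.1, 12.6]
finger_gap: 0.0238
grasp_force: 29.9
```

>>> step_arm --series '[[[0,0.004,0.0001],[0,0,0],1],[[0,0.004,0.0001],[0,0,0],1],[[0,0.004,0.0001],[0,0,0],1],[[0,0.004,0.0001],[0,0,0],1],[[0,0.004,0.0001],[0,0,0],1]]'

```text
clock: 13.0
position: [0.4958, -0.0065, 0.1041]
tool_rot: [-0.001, 0.996, -0.085, 0.001]
wrist_force: [-3.2, 3.5, 11.3]
finger_gap: 0.0236
grasp_force: 29.9
```

>>> step_arm --series '[[[0,0.004,0.0002],[0,0,0],1],[[0,0.004,0.0002],[0,0,0],1],[[0,0.004,0.0001],[0,0,0],1],[[0,0.004,0.0001],[0,0,0],1],[[0,0.004,0.0001],[0,0,0],1]]'

```text
clock: 13.62
position: [0.4924, -0.0266, 0.1035]
tool_rot: [-0.001, 0.996, -0.085, 0.001]
wrist_force: [-3.1, 7.1, 13.3]
finger_gap: 0.024
grasp_force: 29.9
```

>>> step_arm --series '[[[0,0.004,0.0001],[0,0,0],1],[[0,0.004,0.0001],[0,0,0],1],[[0,0.004,0.0001],[0,0,0],1],[[0,0.004,0.0001],[0,0,0],1],[[0,0,0],[0,0,0],1]]'

```text
clock: 14.25
position: [0.4893, -0.0446, 0.1028]
tool_rot: [0.0, 0.996, -0.086, 0.001]
wrist_force: [-2.4, 0.1, 11.8]
finger_gap: 0.0241
grasp_force: 29.9
```

>>> step_arm --series '[[[0,0.003,0.0002],[0,0,0],1],[[0,0.003,0.0001],[0,0,0],1],[[0,0,0],[0,0,0],1],[[0,0,0],[0,0,0],1]]'

```text
clock: 14.75
position: [0.4883, -0.0504, 0.1026]
tool_rot: [0.001, 0.996, -0.086, 0.001]
wrist_force: [-3.2, -1.4, 12.3]
finger_gap: 0.024
grasp_force: 29.9
```

Run:
```python
from h import *
from workcell import env
s=env.observe();print(s["wrist_force"],toolT(s)[:3,:3].round(3))
c=np.array([.5,.019]);a=np.radians(80);ay=np.array([np.cos(a),np.sin(a)]);ax=np.array([ay[1],-ay[0]])
for n in("top","scene","wrist"):
    d=env.snapshot(n);P=cloud(d,toolT(s) if n=="wrist" else None);Z=P[...,2]
    q=P[...,:2]-c;t=q@ay;x=q@ax
    for y in (70,42,14,-14,-42,-70):
        b=(abs(t-y/1e3)<.011)&(Z>.03)&(Z<.055);f=lambda m:(round(float(np.median(Z[m]))*1e3,1),int(m.sum())) if m.any() else None
        print(n,y,"rail",f(b&(abs(abs(x)-.017)<.003)),"sec",f(b&(abs(x)<.008)))
```

```text
[-3.19117939 -1.35314446 12.2776175 ] [[ 0.985 -0.171  0.001]
 [-0.171 -0.985 -0.001]
 [ 0.002  0.001 -1.   ]]
top 70 rail (43.1, 35) sec (43.4, 56)
top 42 rail None sec None
top 14 rail None sec None
top -14 rail None sec None
top -42 rail None sec None
top -70 rail None sec None
scene 70 rail (42.2, 54) sec (41.9, 79)
scene 42 rail (40.8, 50) sec (41.1, 74)
scene 14 rail (40.1, 51) sec (40.2, 71)
scene -14 rail (39.4, 51) sec (39.3, 69)
scene -42 rail (38.5, 46) sec (38.4, 66)
scene -70 rail (38.7, 35) sec (37.0, 1)
wrist 70 rail (42.6, 581) sec (42.5, 754)
wrist 42 rail (41.7, 570) sec (41.7, 752)
wrist 14 rail (40.8, 578) sec (40.8, 754)
wrist -14 rail (39.9, 600) sec (40.0, 743)
wrist -42 rail (39.0, 356) sec None
wrist -70 rail (38.1, 357) sec None
```

>>> step_arm --series '[[[0,0,-0.004],[0,0,0],1],[[0,0,-0.012],[0,0,0],1],[[0,0,-0.02],[0,0,0],1],[[0,0,-0.02],[0,0,0],1],[[0,0,-0.012],[0,0,0],1],[[0,0,0],[0,0,-0.12],1],[[0,0,0],[0,0,-0.13],1],[[0,0,0],[0,0,-0.13],1],[[0,0,0],[0,0,-0.1],1],[[0,0,0],[0,0,0],1]]'

```text
clock: 16.15
position: [0.4873, -0.0499, 0.1694]
tool_rot: [-0.0, 0.988, 0.153, -0.0]
wrist_force: [-0.0, 0.2, -2.7]
finger_gap: 0.0242
grasp_force: 29.9
```

Run:
```python
from h import *
from workcell import env
T=toolT(env.observe());print(T.round(3));print(T[:3,:3].T@(np.array([.4825,-.309,.171])-T[:3,3]))
for n in ("scene","wrist"):
    d=env.snapshot(n);cv2.imwrite(f"pics/{n}3.png",d["img"])
    if n=="wrist":
        P=cloud(d,T);Q=(P-T[:3,3])@T[:3,:3]  # tool coords: collar top expected at z=+0.0047-...
        m=(abs(Q[...,0])<.05)&(abs(Q[...,1])<.05)&(Q[...,2]>-.01)&(Q[...,2]<.015)
        A=np.c_[Q[m][:,:2],np.ones(m.sum())];print("collar plane",np.linalg.lstsq(A,Q[m][:,2],rcond=None)[0],m.sum(),Q[m].min(0),Q[m].max(0))
```

```text
[[ 0.953  0.303 -0.     0.487]
 [ 0.303 -0.953  0.    -0.05 ]
 [-0.    -0.    -1.     0.169]
 [ 0.     0.     0.     1.   ]]
[-0.08307758  0.24545226 -0.00165686]
collar plane [2.03627772e-01 5.45385065e-04 2.61973777e-05] 6397 [-0.00034657 -0.03184461 -0.00999449] [0.0307761  0.03047177 0.00934854]
```

View pics/scene3.png

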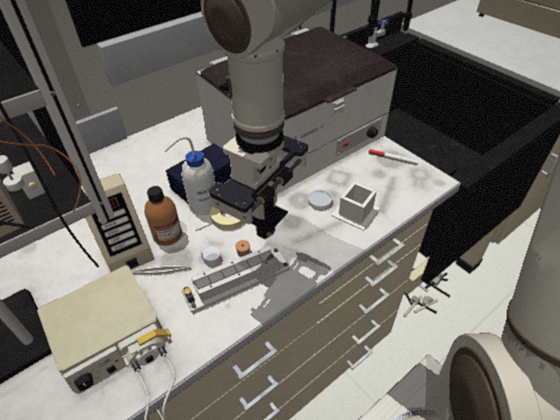

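The scene view shows the bar flush along the bed at (235,278), the roller held above it, and the bystanders in place. The collar plane fit included finger pixels, so I'll redo it.

Run:
```python
from h import *
from workcell import env
T=toolT(env.observe());d=env.snapshot("wrist");P=cloud(d,T);Q=(P-T[:3,3])@T[:3,:3]
for y in(-.027,-.022,.022,.027):
    for x in(.004,.012,.018,.024,.029):
        m=(abs(Q[...,0]-x)<.003)&(abs(Q[...,1]-y)<.003)&(abs(Q[...,2])<.03)
        print(y,x,m.sum(),(np.percentile(Q[m][:,2],[10,50,90])*1e3).round(1) if m.any() else "")
m=(abs(Q[...,0])<.05)&(abs(Q[...,1])<.015)&(Q[...,2]<-.03)&(Q[...,2]>-.055);print("grip top",m.sum(),np.median(Q[m],0) if m.any() else "")
```

```text
-0.027 0.004 79 [4.2 4.9 5.7]
-0.027 0.012 308 [-22.9 -12.6   5.2]
-0.027 0.018 136 [3.9 4.8 5.6]
-0.027 0.024 134 [4.2 4.8 5.5]
-0.027 0.029 122 [4.4 5.1 7. ]
-0.022 0.004 36 [4.4 4.8 5.6]
-0.022 0.012 433 [-24.3 -12.6   5. ]
-0.022 0.018 135 [4.1 4.8 5.5]
-0.022 0.024 138 [4.1 4.8 5.5]
-0.022 0.029 131 [4.4 5.2 6.9]
0.022 0.004 50 [4.3 4.9 5.6]
0.022 0.012 402 [-23.5 -12.4   5. ]
0.022 0.018 127 [4.  4.8 5.6]
0.022 0.024 139 [4.  4.9 5.7]
0.022 0.029 115 [4.3 5.3 6.8]
0.027 0.004 91 [4.3 5.1 5.7]
0.027 0.012 262 [-22.6  -9.6   5.4]
0.027 0.018 126 [4.2 5.1 5.8]
0.027 0.024 130 [4.1 4.9 5.7]
0.027 0.029 103 [4.4 5.5 6.8]
grip top 3318 [ 0.00833562 -0.00014594 -0.04217118]
```

View pics/wrist3.png

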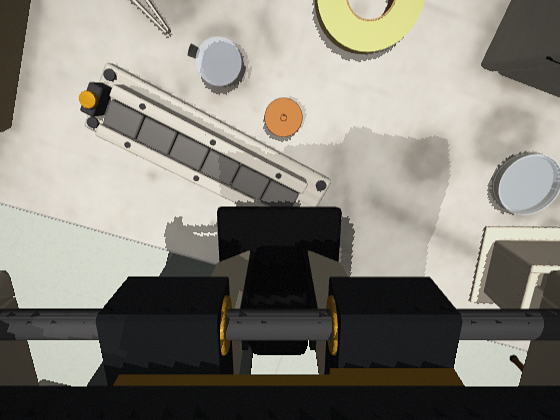

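The wrist view shows the roller upright and square in the grip, with no tilt or slip; the bar is flush and the stand is at the right (520,270).

>>> step_arm --series '[[[-0.007,0.02,0],[0,0,0],1],[[-0.012,0.035,0],[0,0,0],1],[[-0.013,0.039,0],[0,0,0],1],[[-0.013,0.039,0],[0,0,0],1],[[-0.013,0.039,0],[0,0,0],1],[[-0.012,0.036,0],[0,0,0],1],[[-0.008,0.023,0],[0,0,0],1],[[-0.005,0.0145,0],[0,0,0],1],[[0,0,0],[0,0,0],1],[[0,0,0],[0,0,0],1]]'

```text
clock: 17.55
position: [0.4835, -0.3072, 0.1695]
tool_rot: [-0.0, 0.988, 0.155, 0.0]
wrist_force: [-0.2, -0.8, -3.2]
finger_gap: 0.0239
grasp_force: 29.9
```

>>> step_arm --series '[[[0,0.0015,0.01],[0,0,0],1],[[0,0,0.02],[0,0,0],1],[[0,0,0.02],[0,0,0],1],[[0,0,0.02],[0,0,0],1],[[0,0,0.015],[0,0,0],1],[[0,0,0.008],[0,0,0],1],[[0,0,0.003],[0,0,0],1],[[0,0,0],[0,0,0],1]]'

```text
clock: 18.55
position: [0.4839, -0.3105, 0.0738]
tool_rot: [0.0, 0.988, 0.154, 0.0]
wrist_force: [1.0, -0.0, -3.5]
finger_gap: 0.0239
grasp_force: 29.9
```

>>> step_arm --series '[[[0,0,0.001],[0,0,0],1],[[0,0,0.001],[0,0,0],1],[[0,0,0],[0,0,0],1]]'

```text
clock: 18.92
position: [0.4836, -0.3105, 0.0717]
tool_rot: [0.0, 0.988, 0.154, 0.0]
wrist_force: [0.5, -0.4, -3.4]
finger_gap: 0.0237
grasp_force: 29.9
```

Free in the pocket; 1 mm more, then open and retreat.

>>> step_arm --series '[[[0,0,0.001],[0,0,0],1],[[0,0,0],[0,0,0],1],[[0,0,0],[0,0,0],0.3],[[0,0,0],[0,0,0],0.3],[[0,0,0],[0,0,0],0.3],[[0,0,0],[0,0,0],0.3],[[0,0,0],[0,0,0],0.3],[[0,0,0],[0,0,0],0.3]]'

```text
clock: 19.92
position: [0.4836, -0.3104, 0.0706]
tool_rot: [0.0, 0.988, 0.154, 0.0]
wrist_force: [-0.2, -0.9, 0.2]
finger_gap: 0.0639
grasp_force: 0.0
```

>>> step_arm --series '[[[0,0,-0.01],[0,0,0],0.3],[[0,0,-0.02],[0,0,0],0.3],[[0,0,-0.03],[0,0,0],0.3],[[0,0,-0.04],[0,0,0],0.3],[[0,0,-0.04],[0,0,0],0.3],[[0,0,-0.01],[0,0,0],0.3],[[0,0,0],[0,0,0],0.3],[[0,0,0],[0,0,0],0.3]]'

```text
clock: 20.92
position: [0.4827, -0.3101, 0.2195]
tool_rot: [-0.001, 0.988, 0.154, -0.001]
wrist_force: [-0.3, 0.5, -0.4]
finger_gap: 0.0645
grasp_force: 0.0
```

Run:
```python
from h import *
from workcell import env
s=env.observe();d=env.snapshot("wrist");P=cloud(d,toolT(s));Z=P[...,2]
near=np.hypot(P[...,0]-.482,P[...,1]+.309)<.06
for lo,hi in((.1,.13),(.055,.085)):
    m=near&(Z>lo)&(Z<hi)
    if m.any():print(lo,rect(P,m),np.median(Z[m]))
cv2.imwrite("pics/w4.png",d["img"])
```

```text
0.1 (array([ 482., -310.]), array([30., 23.]), 17.5, 1131) 0.11331068110741649
0.055 (array([ 481., -310.]), array([66., 66.]), 17.1, 3551) 0.06567602041632298
```

View pics/w4.png

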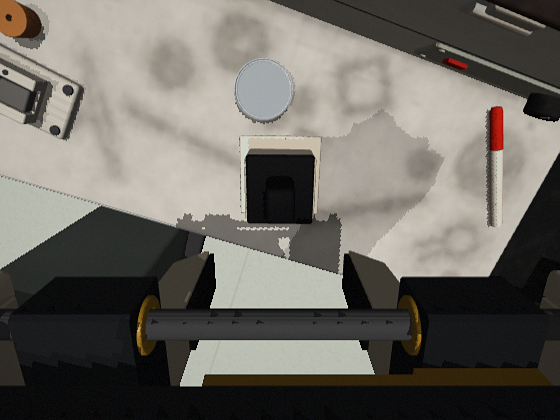

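The roller is seated upright in its stand at (280,185), released, at the same height as at the start. The petri dish at (264,90) has not moved. Section 6, which the wheel was covering, gets a quick check before I hand in.

Run:
```python
from h import *
from workcell import env
c=np.array([.5,.019]);a=np.radians(80);ay=np.array([np.cos(a),np.sin(a)]);ax=np.array([ay[1],-ay[0]])
d=env.snapshot("top");P=cloud(d);Z=P[...,2];q=P[...,:2]-c;t=q@ay;x=q@ax;ok=True
for y in (70,42,14,-14,-42,-70):
    b=(abs(t-y/1e3)<.011)&(Z>.03)&(Z<.055);r,s=(np.median(Z[b&m])*1e3 for m in(abs(abs(x)-.017)<.003,abs(x)<.008))
    print(y,r.round(1),s.round(1));ok&=bool(s-r<1.2)
if ok:print(env.job_done())
```

```text
70 43.7 42.8
42 42.6 42.3
14 42.3 41.8
-14 40.8 41.0
-42 40.0 40.0
-70 39.3 39.3
the job is handed in; nothing more can be done
None
```

I rolled all six sections flush in one pass at about 13–16 N (force read at the end of each move), put the roller back upright in its stand and let go, and handed the job in at about 21 s; the hand-in returned no verdict.

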